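# Click the ring-toss post into its base

### The arm

A 6-joint arm with a two-finger parallel gripper is mounted at the origin on the work surface. World frame = base frame: x ahead of the robot, y to its left, z up, the work surface at z = 0. Lengths are in m, angles in rad, forces in N, time in s.
With the tool pointing down it reaches from about 0.35 to 0.975 m from the base axis. Payload 4.9 kg.
Tool frame: the origin (TCP) lies midway between the tips of the shut fingers; the grasp point (between the pads) lies 19 mm behind it; z points along the fingers, y is the direction in which the jaws open and shut (so a half turn about z gives the same grasp; the last joint's range is limited). The gripper opens to 85 mm and grips with 20 to 120 N. Pads are 22 mm wide; open, the fingers measure 114 mm over their backs; the gripper's body (76 mm by 85 mm) begins 54 mm behind the grasp point. The pads swing forward as they close: fully open they stand 13 mm farther back than shut.
Start: joints at [-1.278, 0.053, 1.613, -0, 1.476, -0.119], TCP at [0.25, -0.573, 0.231] pointing down, gripper open.
Joint ranges: [-3.01, 3.01], [-1.01, 2.22], [0.06, 2.58], [-1.02, 4.17], [0.09, 2.62], [-3.14, 3.14]. Speed limits (rad/s): [2.57, 2.57, 3.14, 3.14, 3.14, 3.14].

### API

Orientations are given as a rotation vector (axis times angle).
In Python, from station import ctrl gives the robot as it stands.
- The arm moves only by the tool apply_moves, never from a script. Its argument "rows" is a list of rows, each a list of 6 numbers: the shift along the tool's x, y, z in cm, then the turn, a rotation vector about the tool's x, y, z in units of 5 degrees (1.0 is 5 degrees). In form: [[x, y, z, rx, ry, rz], ...]. A call has 1 to 20 rows; each row is the pose to reach, as a shift and turn from the pose measured when the call began, along the tool's axes at that moment; what a row does not reach only later rows make up. A row lasts 1/10 s, in which the tool goes at most 50 mm and 8.59 degrees, less where a joint would pass 70% of its speed; a pose out of reach is approached as far as the arm can. A call with a gripper value outside its range is refused whole. "grip" is the closure, from 0 (fully open) to 1 (shut), set as the call begins (left out, the last holds). The fingers move at their own pace and stop on an object; "squeeze" is the grip in N (left out, the last holds). Time passes only in rows, so rows that repeat a pose let the fingers close. It gives the time, the measured TCP pose, the force and the opening at its end, in the units of the state.
- ctrl.get_obs(): the state, without advancing time (a new reading comes with each control period).
- ctrl.get_image(name): name is "scene" or "top" or "wrist"; returns a dict with "color" (384x512x3 uint8, blue, green, red), "mtx" (3x3 intrinsics, pixels), "rvec" (rotation vector, rad) and "tvec" (3), from world to camera coordinates, as OpenCV has them. Camera axes: x right, y down, z forward; pixel columns grow to the right and rows downward; lengths in m; the calibration is good to about 2 mm. A picture is of the moment at which its call begins. There is no depth.
- ctrl.finish_job(): hands the job in, once; it reports no verdict.
The state is a dict: "t": time; "q": joint angles; "dq": joint speeds; "effort": joint torques, N m; "tool_pos": TCP position; "tool_rot": TCP orientation; "contact_force": force on the tool from outside, world axes, zero at the start; "wrist_torque": the same for the moment, N m; "opening": finger opening in m.
Only numpy, scipy, OpenCV 4.12 (cv2) and the standard library are available. Lean on these libraries where they do the work, as an engineer would, in place of code of your own. Each camera call takes 0.05 s, during which the arm holds its last target.

### The job

Get the ring-toss game ready: draw the wooden post straight up out of its storage block, slide it foot first into the steel holder on the round base and, still holding it, push it past the side spring plunger until the plunger clicks into its groove and the foot comes up firm on the stop inside. Press firmly there but don't force it, then let go so that the post stands fully home and upright. Leave the other things on the ledge as they are.

Things in the scene. Friction and masses are not known exactly. Their poses are not given: they have to be found in the camera images.
- post_grip (a point): Where to hold the loose post: a turned plain wooden rod, 18 mm in diameter and 135 mm long, about 60 g, standing upright in the storage block at the start. This point is on its axis, 100 mm above its foot and 35 mm below its domed top; z runs along the rod from foot to top. A firm grip (40 N or more per pad) keeps the rod from slipping while it is pushed.
- post_foot (a point): Centre of the post's flat foot, 100 mm below the grip point; z runs up the rod. The foot is tapered from 10 mm to the full 18 mm in diameter over its first 5.5 mm; a V-shaped groove, 3.2 mm deep and centred 12 mm above the foot, runs round the rod. The wood bruises if the foot is pressed on the stop with more than 25 N.
- post: The whole post; origin at the centre of its foot, the same point as post_foot.
- stand: Storage block: dark wood, 90 x 90 mm, 50 mm high, fixed; origin under its centre, z up. In its middle is a 21.5 mm hole, 38 mm deep, in which the post stands loosely.
- stand_top (a point): Centre of the hole's mouth, on the storage block's top face, 50 mm above the ledge.
- base: Ring-toss base: a light wooden disc, 132 mm across and 16 mm thick, with an upright steel post holder (42 x 42 mm, its top 90 mm above the ledge) in its middle; fixed; origin under the disc's centre, z up. The holder holds the bore, the spring plunger and the stop.
- mouth (a point): Centre of the mouth of the holder's vertical bore, level with the holder's top face, 90 mm above the ledge; the bore is 20.5 mm in diameter.
- housing (a point): Outer face of the small dark housing (18 mm wide, 44 mm high) on the holder's +x side, 39 mm from the bore's axis. In it sits the spring plunger: a ball-nosed pin that juts up to 7 mm into the bore. Passing it takes a push of about 4 to 8 N; then it drops into the post's groove and for a few mm pulls the post down with about as much, gripping it.
- bore (a point): Point on the bore's axis 28 mm below the mouth: the highest place where the rubber stop can be. The stop, with the plunger 10 mm above it, is set anywhere from here to 30 mm lower; it can't be seen or measured and must be felt after the click: the push rises past 15 N as the stop gives 3 mm, about 8 N per mm, then it is hard. A depth aimed at by position alone falls short or presses too hard.
- rook_center (a point): Bystander: black ceramic chess rook, 38 mm across the foot, 73 mm tall, loose; the point is half-way up.
- buzzer: Bystander: round steel buzzer, 72 mm across, 36 mm high with its press button on top, loose; origin under its centre.
- pine_box: Bystander: pine box with a toggle latch on its front, 89 x 124 mm, 66 mm high, loose; origin under its centre.
- canister: Bystander: clear plastic screw-top canister with gaming pieces in it, 82 mm across the lid, 115 mm high, loose; origin under its centre.
Mind the look-alikes: they are no part of the job. Leave any yellow look-alike of the base alone. What is shaped like the post but pink is not meant.

How it is judged:
By the outcome, as a careful person would: the job done as asked, in the order asked, and still so for the second after the job is handed in, with the robot touching nothing.
It also fails if it takes over 66 s, if anything falls off the work surface, if the arm or the gripper's body presses on something with over 40 N, if the wrist force passes 120 N, or if a joint passes its speed limit or range.

## Working session

There is one attempt and no reset: what is moved stays moved. The work goes in short steps, Python scripts to look and compute and a tool call to move; the robot and the scene stay as the last step left them, time stands still between calls to the robot, and variables do not carry over. Pictures are saved under pics/ and viewed, and the job is handed in when it is done.

Besides the shell and the picture viewer there is one more tool, called after "Call:" as a command line: name --pt "numbers of a row" for each row, then --argument value for the rest. apply_moves: Moves the arm, as the interface text tells. Its arguments: {"type":"object","properties":{"rows":{"type":"array","items":{"type":"array","items":{"type":"number"}}},"grip":{"type":"number"},"squeeze":{"type":"number"}},"required":["rows"]}

```bash
mkdir -p pics; ls; python3 - <<'E'
from station import ctrl
import cv2,json
o=ctrl.get_obs();print({k:(v.tolist() if hasattr(v,'tolist') else v) for k,v in o.items()})
for n in("scene","top","wrist"):
    d=ctrl.get_image(n);cv2.imwrite(f"pics/{n}0.png",d["color"]);print(n,d["mtx"],d["rvec"],d["tvec"])
E
```

```text
pics
{'t': 0.0, 'q': [-1.2780291917406619, 0.05331089112749357, 1.6143121800033462, 2.912047762874781e-05, 1.4760050188634575, -0.11899326793905743], 'dq': [-0.0005084493594977738, 6.867854210645068e-05, 0.0006572473521101685, 0.00036075268688042184, 0.0007155717044313426, -0.001143531146617739], 'effort': [-0.0008266372060461435, -39.3675971031189, -37.01788902282715, -0.00018970403743878705, 0.006929326773388311, 3.0146003027198276e-07], 'tool_pos': [0.2499678322253341, -0.5721475350143583, 0.2300806630445819], 'tool_rot': [-3.0732601825207886, -0.6418128503548006, 0.00023193965747182076], 'contact_force': [-0.5077590980239883, -0.960589530071941, -0.03735198502557226], 'wrist_torque': [-0.01645504887484759, -0.04898553659435948, -0.0291520969110311], 'opening': 0.08540903721053643}
scene [[401.3719475    0.         258.20277656]
 [  0.         401.3719475  188.87186917]
 [  0.           0.           1.        ]] [ 2.10932378  1.66196497 -0.4769215 ] [-0.14102558 -0.40862051  1.39190261]
top [[444.14073916   0.         260.67424141]
 [  0.         444.14073916 184.0425584 ]
 [  0.           0.           1.        ]] [ 2.16048438 -2.20604257  0.094236  ] [0.03316203 0.54569861 1.14421951]
wrist [[313.40452709   0.         258.53897781]
 [  0.         313.40452709 191.61055927]
 [  0.           0.           1.        ]] [-2.4299484   1.58788844  0.22325639] [-0.62321847 -0.03507646  0.37800527]
```

View pics/scene0.png

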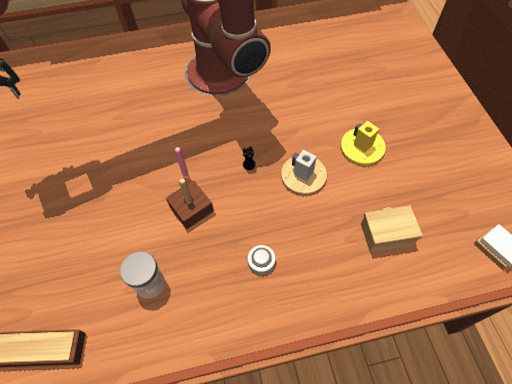

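View pics/top0.png

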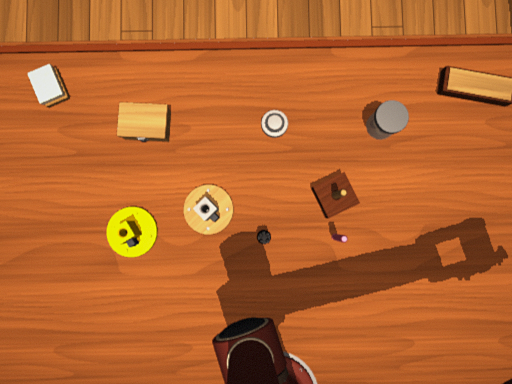

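View pics/wrist0.png

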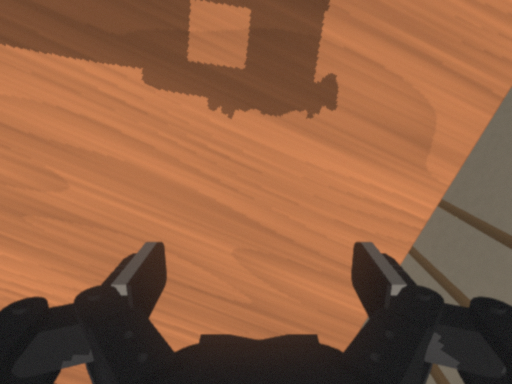

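The top view shows two post shapes: natural wood in the dark block at (344,193), and pink on the ledge at (344,239). It also shows two bases: light wood with a steel holder at (208,209), and yellow at (131,232). The wooden post in the block and the light wood base fit the description. I'll confirm with enlarged crops.

```bash
python3 - <<'E'
import cv2,numpy as np
t=cv2.imread("pics/top0.png");s=cv2.imread("pics/scene0.png")
f=lambda im,x,y,w,h:cv2.resize(im[y:y+h,x:x+w],(400,300),interpolation=cv2.INTER_CUBIC)
a=np.vstack([np.hstack([f(t,300,165,80,60+0),f(t,168,179,80,60)]),np.hstack([f(s,150,150,100,75),f(s,260,140,80,60)])])
cv2.imwrite("pics/crop1.png",a)
E
```

```text
(no output)
```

View pics/crop1.png

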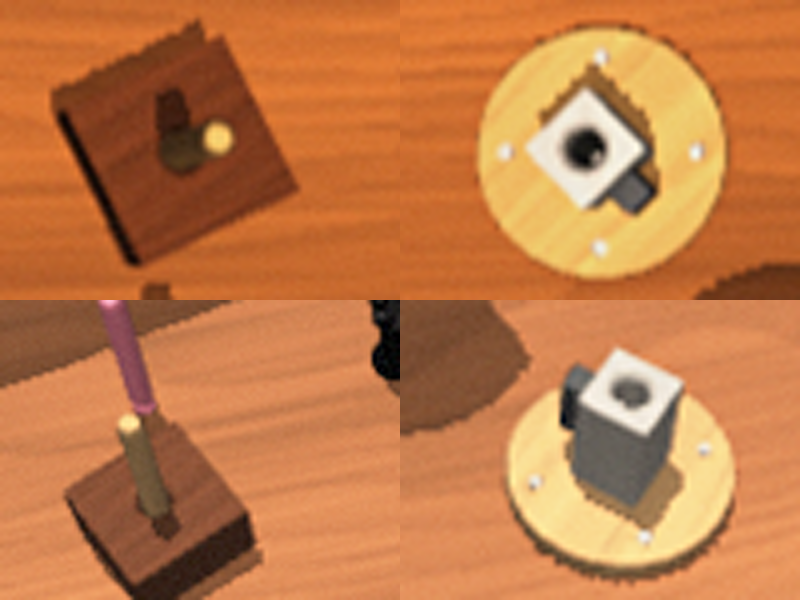

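The crops confirm it. The pale wooden rod leans out of the dark block, with its top at (343.6,192.6) in the top view. The holder with its bore is on the wood disc, mouth at (205,209). I'll measure both.

```bash
cat > h.py <<'E'
import cv2,numpy as np
def cam(d):
    R=cv2.Rodrigues(np.array(d["rvec"],float))[0];t=np.array(d["tvec"],float).ravel();return np.array(d["mtx"],float),R,t
def ray(d,p):
    K,R,t=cam(d);return -R.T@t,R.T@np.linalg.inv(K)@np.array([p[0],p[1],1.])
def onz(d,p,z):
    c,r=ray(d,p);return c+r*(z-c[2])/r[2]
def tri(a,b):
    A=[];B=[]
    for d,p in(a,b):
        c,r=ray(d,p);r/=np.linalg.norm(r);M=np.eye(3)-np.outer(r,r);A.append(M);B.append(M@c)
    return np.linalg.lstsq(np.vstack(A),np.hstack(B),rcond=None)[0]
def proj(d,P):
    K,R,t=cam(d);return cv2.projectPoints(np.array(P,float).reshape(-1,3),np.array(d["rvec"],float),t,K,None)[0].reshape(-1,2)
E
python3 - <<'E'
from station import ctrl
from h import *
np.set_printoptions(precision=4,suppress=True)
T=ctrl.get_image("top");S=ctrl.get_image("scene")
import pickle;pickle.dump((T,S),open("ts.pkl","wb"))
def cent(im,roi,f):
    x,y,w,h=roi;c=im[y:y+h,x:x+w].astype(int);m=f(c).astype(np.uint8)
    n,l,st,ce=cv2.connectedComponentsWithStats(m);i=1+np.argmax(st[1:,4]);return ce[i]+[x,y],st[i]
t=T["color"];s=S["color"]
# post top
p,st=cent(t,(335,185,20,16),lambda c:c[...,1]>130);print("posttop",p,st,onz(T,p,.145))
# steel top face (bright, unsaturated)
w=lambda c:(c.min(2)>150)
p1,st=cent(t,(190,195,40,30),w);print(p1,st)
m=(t[195:225,190:225].astype(int).min(2)>150).astype(np.uint8)
cs=max(cv2.findContours(m,0,2)[0],key=cv2.contourArea)+np.array([190,195]);r=cv2.minAreaRect(cs);print("top face",r,onz(T,r[0],.09))
for q in cv2.boxPoints(r):print(onz(T,q,.09))
m=(s[140:190,280:330].astype(int).min(2)>150).astype(np.uint8)
cs=max(cv2.findContours(m,0,2)[0],key=cv2.contourArea)+np.array([280,140]);r=cv2.minAreaRect(cs);print("scene face",r,onz(S,r[0],.09))
print("manual mouth",onz(T,(205.2,208.8),.09),onz(S,(306.4,158.6),.09),tri((T,(205.2,208.8)),(S,(306.4,158.6))))
print("manual posttop",tri((T,(343.6,192.6)),(S,(182.5,181))))
# disc
hsv=cv2.cvtColor(t,cv2.COLOR_BGR2HSV)
print("disc px colour",hsv[215,190],"table",hsv[260,190],hsv[180,200])
m=((hsv[...,0]>=14)&(hsv[...,2]>150)).astype(np.uint8);m[:, :170]=0;m[:,250:]=0;m[:175]=0;m[245:]=0
cs=max(cv2.findContours(m,0,2)[0],key=cv2.contourArea);e=cv2.fitEllipse(cv2.convexHull(cs));print("disc",e,onz(T,e[0],.016))
# stand top corners from crop
C=[(a/5+300,b/5+165) for a,b in((60,108),(222,38),(298,187),(137,265))]
P=[onz(T,c,.05) for c in C];print("stand corners",np.array(P),np.mean(P,0))
print("housing",onz(T,((632-400)/5+168,190/5+179),.08))
for nm,px,z in(("pink",(344,239),.14),("rook",(263,237),.07),("yel",(123,233),.09)):print(nm,onz(T,px,z))
print(ctrl.get_obs()["t"])
E
```

```text
posttop [343.1304 192.2174] [ 6  5  5  6 23] [ 0.5132 -0.1704  0.145 ]
[204.214  208.2489] [  3   2  24  24 229]
top face ((204.25001525878906, 208.25001525878906), (16.26345443725586, 16.970561981201172), 45.0) [0.484  0.1622 0.09  ]
[0.4839 0.1911 0.09  ]
[0.5129 0.1613 0.09  ]
[0.484  0.1333 0.09  ]
[0.4552 0.1631 0.09  ]
scene face ((305.9000244140625, 157.70001220703125), (16.54690170288086, 12.969194412231445), 26.56505012512207) [0.4855 0.1642 0.09  ]
manual mouth [0.4826 0.1599 0.09  ] [0.4887 0.1646 0.09  ] [0.4835 0.1637 0.0829]
manual posttop [ 0.5128 -0.1698  0.1406]
disc px colour [ 18 148 239] table [ 12 197 201] [ 11 193 211]
disc ((207.9471893310547, 209.05316162109375), (49.945186614990234, 50.536521911621094), 40.431949615478516) [0.4837 0.1615 0.016 ]
stand corners [[ 0.5347 -0.1094  0.05  ]
 [ 0.5691 -0.1938  0.05  ]
 [ 0.4917 -0.2299  0.05  ]
 [ 0.4537 -0.1462  0.05  ]] [ 0.5123 -0.1698  0.05  ]
housing [0.4621 0.1385 0.08  ]
pink [ 0.4039 -0.1694  0.14  ]
rook [0.4099 0.0191 0.07  ]
yel [0.4277 0.3614 0.09  ]
0.25
```

```bash
cat >> h.py <<'E'
from scipy.spatial.transform import Rotation as Ro
def move(o,P,yawR=None):
    R0=Ro.from_rotvec(o["tool_rot"]);R1=Ro.from_rotvec([np.pi,0,0]) if yawR is None else yawR
    d=R0.inv().apply(np.array(P)-np.array(o["tool_pos"]))*100
    return np.round(d,3),np.round(np.degrees((R0.inv()*R1).as_rotvec())/5,3)
E
python3 - <<'E'
from station import ctrl
from h import *
o=ctrl.get_obs();print(move(o,[.5128,-.1698,.23]))
E
```

```text
(array([ 40.193, -26.385,   0.103]), array([-1.100e-02,  1.000e-03,  4.719e+00]))
```

Call:
apply_moves --pt "3 -2 0 0 0 0.4" --pt "7 -4.6 0 0 0 0.9" --pt "11 -7.2 0 0 0 1.4" --pt "15 -9.8 0 0 0 1.9" --pt "19 -12.5 0 0 0 2.4" --pt "23 -15.1 0 0 0 2.8" --pt "27 -17.7 0 0 0 3.3" --pt "31 -20.3 0 0 0 3.8" --pt "35 -23 0 0 0 4.2" --pt "38 -25 0 0 0 4.5" --pt "40.2 -26.4 0.1 0 0 4.72" --pt "40.2 -26.4 0.1 0 0 4.72" --pt "40.2 -26.4 0.1 0 0 4.72" --grip 0 --squeeze 60

```text
t: 1.55
tool_pos: [0.5127, -0.1694, 0.2298]
tool_rot: [-3.141, -0.002, 0.001]
contact_force: [0.1, -0.4, -0.4]
opening: 0.0853
```

```bash
python3 - <<'E'
from station import ctrl
from h import *
W=ctrl.get_image("wrist");cv2.imwrite("pics/w1.png",W["color"]);T=ctrl.get_image("scene");cv2.imwrite("pics/s1.png",T["color"])
o=ctrl.get_obs();print(o["t"],o["tool_pos"],o["tool_rot"],o["q"],o["contact_force"])
import pickle;pickle.dump(W,open("w1.pkl","wb"))
print(proj(W,[[.5128,-.1698,.147],[.5128,-.1698,.05],[.5128,-.1698,.112]]))
E
```

```text
1.65 [ 0.512381   -0.17035589  0.22992895] [-3.14090756e+00  1.31217124e-03  9.69837214e-04] [-4.59013485e-01 -1.50083464e-01  1.81096033e+00  3.41906661e-04
  1.48157263e+00  1.11258777e+00] [-0.68251595 -0.35661444 -0.40114017]
[[260.58003314 198.99004012]
 [260.05269049 171.52613258]
 [260.34755069 186.88239719]]
```

View pics/w1.png

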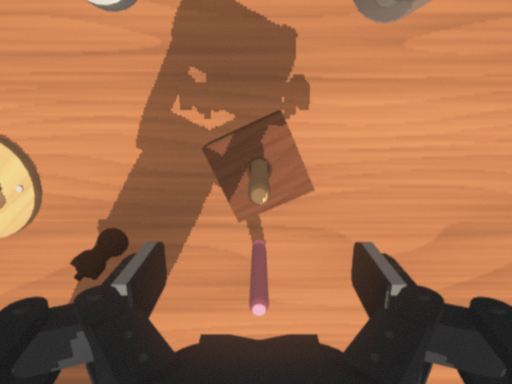

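The wrist view shows the post top at about (260,198), as predicted, upright in the block and between the open jaws. The pink one at (259,310) is well clear. Descending.

Call:
apply_moves --pt "0 0 2 0 0 0" --pt "0 0 5 0 0 0" --pt "0 0 8 0 0 0" --pt "0 0 10.5 0 0 0" --pt "0 0 12.5 0 0 0" --pt "0 0 13.5 0 0 0" --pt "0 0 13.8 0 0 0" --pt "0 0 13.8 0 0 0"

```text
t: 2.45
tool_pos: [0.5123, -0.1709, 0.0923]
tool_rot: [-3.141, 0.003, 0.0]
contact_force: [0.0, 0.6, 0.2]
opening: 0.085
```

Call:
apply_moves --pt "0 0 0 0 0 0" --pt "0 0 0 0 0 0" --pt "0 0 0 0 0 0" --pt "0 0 0 0 0 0" --pt "0 0 0 0 0 0" --pt "0 0 0 0 0 0" --pt "0 0 0 0 0 0" --pt "0 0 0 0 0 0" --pt "0 0 0 0 0 0" --pt "0 0 0 0 0 0" --grip 1 --squeeze 60

```text
t: 3.45
tool_pos: [0.5127, -0.1709, 0.0928]
tool_rot: [-3.141, 0.003, -0.001]
contact_force: [0.1, 2.9, 4.8]
opening: 0.0167
```

```bash
python3 - <<'E'
from station import ctrl
from h import *
W=ctrl.get_image("wrist");cv2.imwrite("pics/w2.png",W["color"]);T=ctrl.get_image("scene");cv2.imwrite("pics/s2.png",T["color"])
o=ctrl.get_obs();print(o["t"],o["tool_pos"],o["tool_rot"],o["contact_force"],o["opening"])
E
```

```text
3.55 [ 0.51265411 -0.17087354  0.09279548] [-3.14106196e+00  2.76952903e-03 -6.56413873e-04] [-0.63728792  1.1330453   4.89303461] 0.016868784551111893
```

View pics/w2.png

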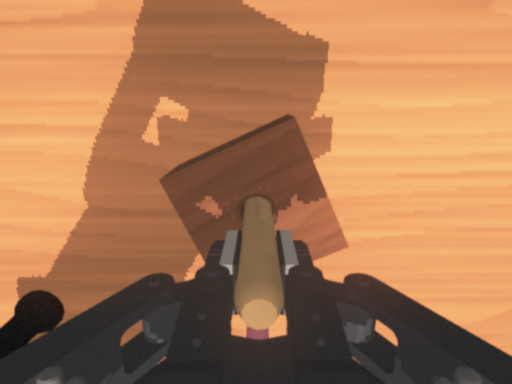

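The rod is gripped centrally between the pads at (258,260), opening 16.9 mm. Lifting straight up.

Call:
apply_moves --pt "0 0 -0.5 0 0 0" --pt "0 0 -1.5 0 0 0" --pt "0 0 -3 0 0 0" --pt "0 0 -5 0 0 0" --pt "0 0 -7 0 0 0" --pt "0 0 -9 0 0 0" --pt "0 0 -11 0 0 0" --pt "0 0 -12.5 0 0 0" --pt "0 0 -13 0 0 0" --pt "0 0 -13 0 0 0"

```text
t: 4.55
tool_pos: [0.513, -0.1712, 0.2239]
tool_rot: [3.141, -0.003, 0.003]
contact_force: [0.4, -0.3, -0.3]
opening: 0.0168
```

```bash
python3 - <<'E'
from station import ctrl
from h import *
W=ctrl.get_image("top");cv2.imwrite("pics/t3.png",W["color"]);T=ctrl.get_image("scene");cv2.imwrite("pics/s3.png",T["color"])
c=lambda d,P:d["color"]
o=ctrl.get_obs();print(o["t"],o["tool_pos"],o["tool_rot"],o["contact_force"],o["opening"],move(o,[.4842,.162,.223]))
p=np.array(o["tool_pos"]);q=proj(T,[p+[0,0,.019],p-[0,0,.081]]);print(q)
x,y=q[1].astype(int)-[50,60];cv2.imwrite("pics/s3c.png",cv2.resize(T["color"][y:y+90,x:x+120],(800,600),interpolation=cv2.INTER_CUBIC));print(x,y)
E
```

```text
4.65 [ 0.51212364 -0.1707285   0.22181778] [-3.14040494e+00  2.72891882e-03  1.57899942e-03] [ 0.04675149 -0.34691016 -1.45650461] 0.016968534048652124 (array([ -2.85 , -33.268,  -0.076]), array([-0.014,  0.012, -0.02 ]))
[[173.16739799 157.25238625]
 [181.04998874 180.77010215]]
131 120
```

View pics/s3c.png

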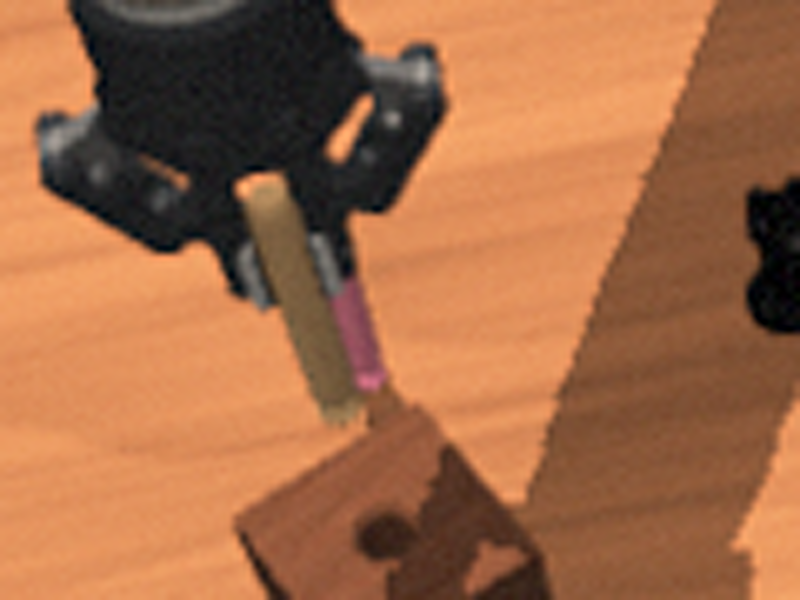

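The post is clear of the block and held upright, foot near (182,182) in the scene view. Next, carry it to above the mouth.

Call:
apply_moves --pt "-0.2 -2 0 0 0 0" --pt "-0.5 -5.5 0 0 0 0" --pt "-0.8 -9 0 0 0 0" --pt "-1.1 -12.5 0 0 0 0" --pt "-1.4 -16 0 0 0 0" --pt "-1.7 -19.5 0 0 0 0" --pt "-2 -23 0 0 0 0" --pt "-2.3 -26.5 0 0 0 0" --pt "-2.55 -29.5 0 0 0 0" --pt "-2.75 -32 0 0 0 0" --pt "-2.85 -33.3 0 0 0 0" --pt "-2.85 -33.3 0 0 0 0" --pt "-2.85 -33.3 0 0 0 0"

```text
t: 5.95
tool_pos: [0.4841, 0.1617, 0.2215]
tool_rot: [-3.141, 0.003, 0.003]
contact_force: [-0.4, 0.1, -0.9]
opening: 0.0169
```

```bash
python3 - <<'E'
from station import ctrl
from h import *
W=ctrl.get_image("wrist");T=ctrl.get_image("scene")
cv2.imwrite("pics/w4.png",W["color"])
o=ctrl.get_obs();print(o["t"],o["tool_pos"],o["tool_rot"],o["contact_force"],o["opening"],move(o,[.4842,.162,.223]))
p=np.array(o["tool_pos"])
for d,n in((T,"s"),(W,"w")):print(n,proj(d,[p+[0,0,.054],p-[0,0,.081],[.4842,.162,.09]]))
x,y=250,95;cv2.imwrite("pics/s4c.png",cv2.resize(T["color"][y:y+90,x:x+120],(800,600),interpolation=cv2.INTER_CUBIC))
import pickle;pickle.dump((T,W,o),open("p4.pkl","wb"))
E
```

```text
6.05 [0.48430993 0.16127697 0.22192407] [-3.14098031e+00  4.89053853e-03  2.35806713e-03] [ 0.22140616  0.13272499 -0.30217412] 0.01660125751923764 (array([-0.011, -0.072, -0.108]), array([-0.007,  0.017, -0.036]))
s [[311.62331768 110.78128187]
 [306.42196432 146.17319992]
 [304.99179968 157.48400758]]
w [[263.01815936 322.2517996 ]
 [260.54693315 199.48101651]
 [259.40198446 182.65044581]]
```

View pics/s4c.png

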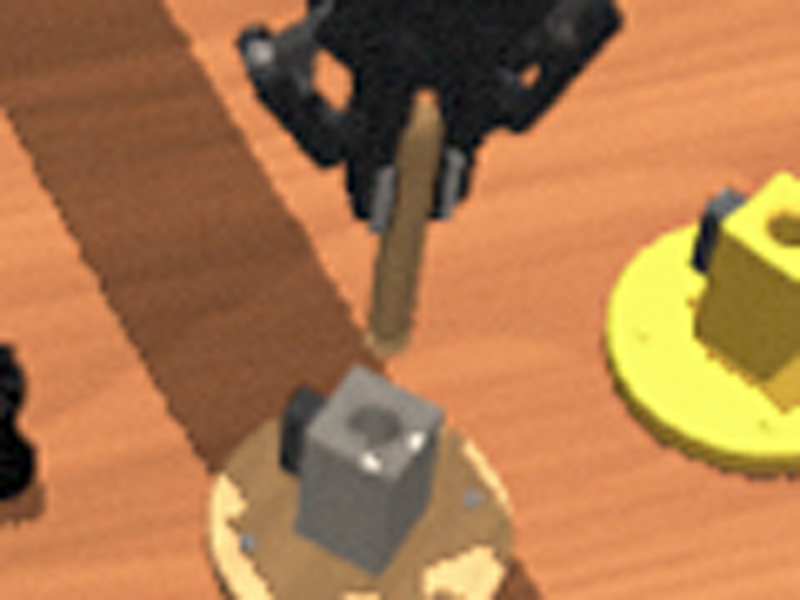

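View pics/w4.png

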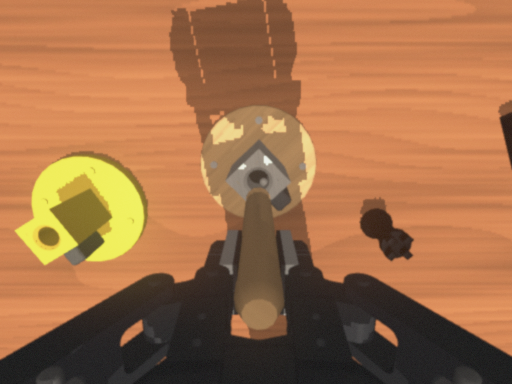

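```bash
python3 - <<'E'
import pickle
from h import *
T,W,o=pickle.load(open("p4.pkl","rb"))
x,y=208,130;a=cv2.resize(W["color"][y:y+75,x:x+100],(800,600),interpolation=cv2.INTER_CUBIC)
cv2.imwrite("pics/w4c.png",a)
x,y=285,135;cv2.imwrite("pics/s4d.png",cv2.resize(T["color"][y:y+36,x:x+48],(768,576),interpolation=cv2.INTER_CUBIC))
E
```

```text
(no output)
```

View pics/w4c.png

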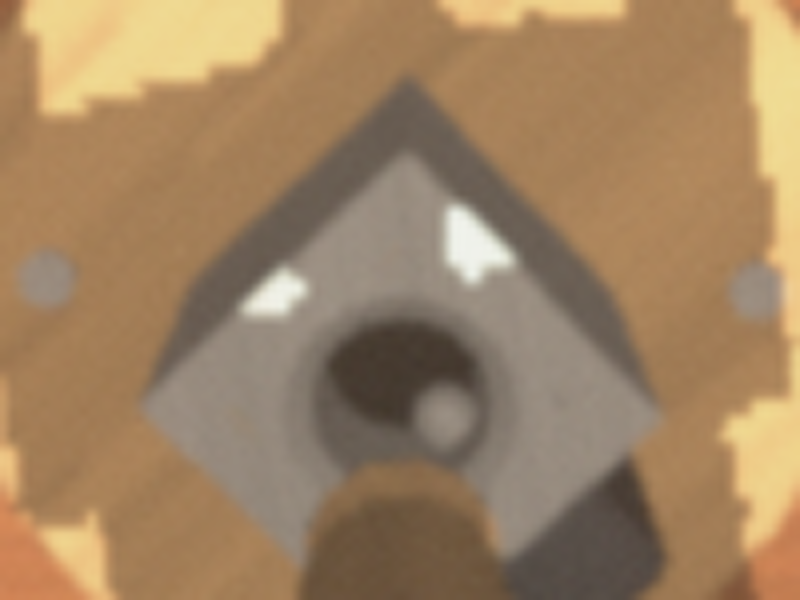

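View pics/s4d.png

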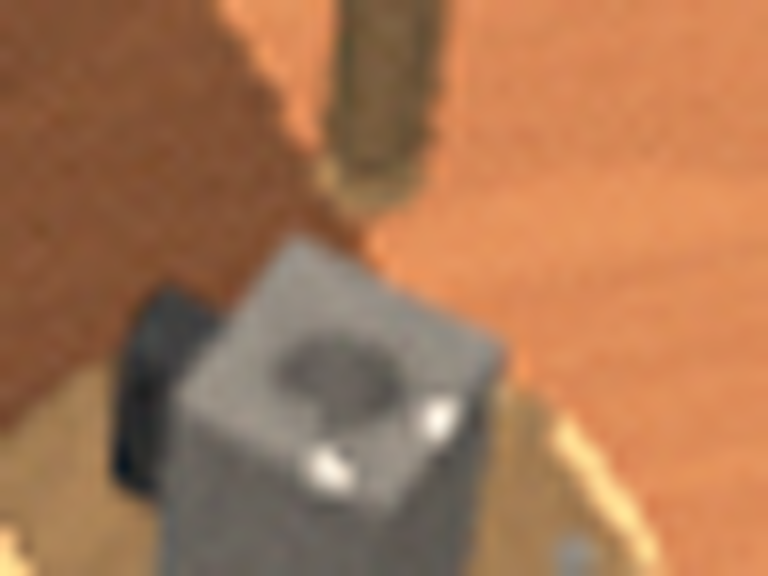

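```bash
python3 - <<'E'
import pickle
from h import *
np.set_printoptions(precision=4,suppress=True)
T,W,o=pickle.load(open("p4.pkl","rb"))
w=lambda x,y:(x/8+208-.44,y/8+130-.44)
s=lambda x,y:(x/16+285-.47,y/16+135-.47)
p=np.array(o["tool_pos"])
print("bore w",onz(W,w(402,390),.09));L,Rr,U=[onz(W,w(*q),.09) for q in((143,400),(660,415),(407,152))];print("corner mid",(L+Rr)/2,U,np.linalg.norm(L-Rr),np.linalg.norm(U-L))
print("bore s",onz(S:=T,s(340,378),.09)); c=[onz(T,s(*q),.09) for q in((303,235),(505,350),(385,510),(178,395))];print(np.mean(c,0))
print("tri mouth",tri((T,s(340,378)),(W,w(402,390))))
zf=p[2]-.081
print("foot s",onz(T,s(368,198),zf),"foot w edges",onz(W,w(315,540),zf),onz(W,w(495,540),zf),onz(W,w(402,462),zf),"tcp",p)
print("pred foot w/s px", proj(W,[p-[0,0,.081]]),proj(T,[p-[0,0,.081]]))
# front edges of the foot: point on rim 10mm and 18mm at 5.5
print(proj(W,[p+[.005,0,-.081],p+[.009,0,-.0755]]))
E
```

```text
bore w [0.4882 0.1634 0.09  ]
corner mid [0.4862 0.1635 0.09  ] [0.5149 0.1628 0.09  ] 0.05805137721395028 0.040638078409758104
bore s [0.4868 0.1634 0.09  ]
[0.4857 0.1642 0.09  ]
tri mouth [0.4885 0.1631 0.0921]
foot s [0.4873 0.1634 0.1409] foot w edges [0.4862 0.1714 0.1409] [0.4862 0.1547 0.1409] [0.4937 0.1633 0.1409] tcp [0.4843 0.1613 0.2219]
pred foot w/s px [[260.5469 199.481 ]] [[306.422  146.1732]]
[[260.5543 193.0228]
 [260.6067 189.8182]]
```

Wrist and scene views agree that the foot and mouth are aligned within about 1 mm: foot roughly (.4865,.1632), mouth (.4865,.1634). I'll go down to just above the mouth and look again.

Call:
apply_moves --pt "0 -0.04 0.5 0 0 0" --pt "0 -0.04 1.5 0 0 0" --pt "0 -0.04 2.5 0 0 0" --pt "0 -0.04 3.5 0 0 0" --pt "0 -0.04 4.2 0 0 0" --pt "0 -0.04 4.5 0 0 0" --pt "0 -0.04 4.6 0 0 0" --pt "0 -0.04 4.6 0 0 0"

```text
t: 6.85
tool_pos: [0.4844, 0.1618, 0.1761]
tool_rot: [-3.141, 0.005, 0.002]
contact_force: [-1.2, -0.0, -0.3]
opening: 0.0166
```

```bash
python3 - <<'E'
import pickle
from station import ctrl
from h import *
T=ctrl.get_image("scene");W=ctrl.get_image("wrist");o=ctrl.get_obs();print(o["t"],o["tool_pos"],o["contact_force"])
x,y=208,150;a=cv2.resize(W["color"][y:y+75,x:x+100],(800,600),interpolation=cv2.INTER_CUBIC)
x,y=285,130;b=cv2.resize(T["color"][y:y+45,x:x+50],(667,600),interpolation=cv2.INTER_CUBIC)
cv2.imwrite("pics/p5.png",cv2.resize(np.hstack([a,b]),None,fx=.54,fy=.54,interpolation=cv2.INTER_AREA))
E
```

```text
6.95 [0.48460363 0.16181718 0.17651573] [-0.00200495 -0.96065376  0.10400583]
```

View pics/p5.png

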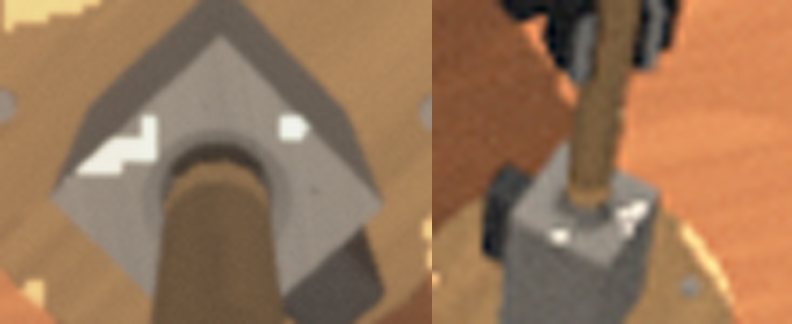

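The post foot is centred over the bore in both views (wrist crop: rod about 218, bore about 220). Entering slowly.

Call:
apply_moves --pt "0 0 0.2 0 0 0" --pt "0 0 0.4 0 0 0" --pt "0 0 0.6 0 0 0" --pt "0 0 0.8 0 0 0" --pt "0 0 0.9 0 0 0"

```text
t: 7.45
tool_pos: [0.4844, 0.1618, 0.1671]
tool_rot: [-3.141, 0.005, 0.002]
contact_force: [-0.1, 0.5, 0.2]
opening: 0.0168
```

```bash
python3 - <<'E'
from station import ctrl
o=ctrl.get_obs();print(o["t"],o["tool_pos"],o["contact_force"],o["wrist_torque"])
E
```

```text
7.45 [0.484409   0.16178109 0.16710183] [-0.14428531  0.49601362  0.21898359] [ 0.00943415 -0.06871572  0.01818463]
```

Call:
apply_moves --pt "0 0 0.2 0 0 0" --pt "0 0 0.4 0 0 0" --pt "0 0 0.6 0 0 0" --pt "0 0 0.7 0 0 0"

```text
t: 7.85
tool_pos: [0.4843, 0.1618, 0.1598]
tool_rot: [-3.141, 0.005, 0.002]
contact_force: [0.1, -0.7, -1.3]
opening: 0.0168
```

Call:
apply_moves --pt "0 0 0.15 0 0 0" --pt "0 0 0.3 0 0 0" --pt "0 0 0.4 0 0 0" --pt "0 0 0.4 0 0 0"

```text
t: 8.25
tool_pos: [0.4842, 0.1617, 0.1556]
tool_rot: [-3.141, 0.005, 0.003]
contact_force: [-0.1, -0.0, -1.0]
opening: 0.017
```

Call:
apply_moves --pt "0 0 0.1 0 0 0" --pt "0 0 0.2 0 0 0" --pt "0 0 0.3 0 0 0" --pt "0 0 0.3 0 0 0"

```text
t: 8.65
tool_pos: [0.4842, 0.1618, 0.1525]
tool_rot: [-3.141, 0.005, 0.002]
contact_force: [0.1, -0.1, -0.1]
opening: 0.0164
```

Call:
apply_moves --pt "0 0 0.1 0 0 0" --pt "0 0 0.2 0 0 0" --pt "0 0 0.3 0 0 0" --pt "0 0 0.3 0 0 0"

```text
t: 9.05
tool_pos: [0.4847, 0.1622, 0.1505]
tool_rot: [-3.14, 0.005, 0.001]
contact_force: [-2.2, 0.6, 5.9]
opening: 0.0166
```

The plunger is touched at TCP z of about 0.150. Continuing in small steps.

Call:
apply_moves --pt "0 0 0.1 0 0 0" --pt "0 0 0.2 0 0 0" --pt "0 0 0.2 0 0 0"

```text
t: 9.35
tool_pos: [0.4848, 0.1624, 0.1498]
tool_rot: [-3.139, 0.005, 0.0]
contact_force: [-3.6, 0.9, 6.8]
opening: 0.0168
```

Call:
apply_moves --pt "0 0 0.1 0 0 0" --pt "0 0 0.2 0 0 0" --pt "0 0 0.2 0 0 0"

```text
t: 9.65
tool_pos: [0.485, 0.1625, 0.1493]
tool_rot: [-3.139, 0.004, 0.0]
contact_force: [-3.7, -0.4, 8.0]
opening: 0.0169
```

Call:
apply_moves --pt "0 0 0.1 0 0 0" --pt "0 0 0.2 0 0 0" --pt "0 0 0.3 0 0 0" --pt "0 0 0.35 0 0 0"

```text
t: 10.05
tool_pos: [0.4847, 0.1625, 0.1464]
tool_rot: [-3.14, 0.004, 0.002]
contact_force: [-2.1, 0.4, 4.1]
opening: 0.0167
```

```bash
python3 - <<'E'
from station import ctrl
from h import *
T=ctrl.get_image("scene");W=ctrl.get_image("wrist");o=ctrl.get_obs();print(o["t"],o["tool_pos"],o["tool_rot"],o["contact_force"],o["wrist_torque"])
x,y=208,170;a=cv2.resize(W["color"][y:y+150,x:x+100],(400,600),interpolation=cv2.INTER_CUBIC)
x,y=285,115;b=cv2.resize(T["color"][y:y+75,x:x+50],(400,600),interpolation=cv2.INTER_CUBIC)
cv2.imwrite("pics/p6.png",np.hstack([a,b]))
E
```

```text
10.15 [0.48449137 0.16251041 0.14553933] [-3.13952550e+00  4.27399868e-03  2.21071440e-03] [-2.08975222  0.61362115  1.05176412] [0.17062981 0.42974992 0.0690728 ]
```

View pics/p6.png

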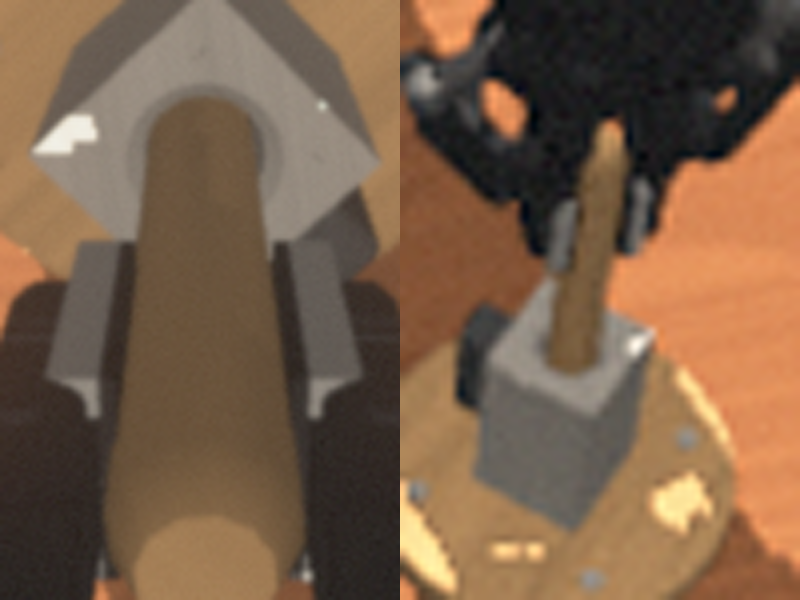

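The rod is in the bore and upright, and the plunger is now riding on the full diameter. Going on in small steps.

Call:
apply_moves --pt "0 0 0.1 0 0 0" --pt "0 0 0.2 0 0 0" --pt "0 0 0.2 0 0 0"

```text
t: 10.45
tool_pos: [0.4841, 0.1623, 0.1422]
tool_rot: [-3.14, 0.004, 0.003]
contact_force: [1.2, -0.1, -4.0]
opening: 0.0165
```

Call:
apply_moves --pt "0 0 0.1 0 0 0" --pt "0 0 0.15 0 0 0" --pt "0 0 0.15 0 0 0"

```text
t: 10.75
tool_pos: [0.4841, 0.1625, 0.1404]
tool_rot: [-3.14, 0.004, 0.003]
contact_force: [0.2, 2.0, -2.6]
opening: 0.0167
```

Call:
apply_moves --pt "0 0 0.1 0 0 0" --pt "0 0 0.15 0 0 0" --pt "0 0 0.15 0 0 0"

```text
t: 11.05
tool_pos: [0.4845, 0.1625, 0.14]
tool_rot: [-3.14, 0.004, 0.002]
contact_force: [-1.8, 0.5, 5.3]
opening: 0.0169
```

The click was felt (pull of −4 N at z=0.142), and now the stop is being felt (+5 N at 0.140). Pressing in small increments.

Call:
apply_moves --pt "0 0 0.1 0 0 0" --pt "0 0 0.2 0 0 0" --pt "0 0 0.2 0 0 0"

```text
t: 11.35
tool_pos: [0.4847, 0.1625, 0.1396]
tool_rot: [-3.14, 0.004, 0.002]
contact_force: [-4.4, 0.3, 8.6]
opening: 0.0166
```

```bash
python3 - <<'E'
from station import ctrl
o=ctrl.get_obs();print(o["t"],o["tool_pos"],o["contact_force"])
E
```

```text
11.35 [0.48473053 0.16253576 0.13963479] [-4.35163843  0.3049769   8.56125008]
```

Call:
apply_moves --pt "0 0 0.15 0 0 0" --pt "0 0 0.25 0 0 0" --pt "0 0 0.3 0 0 0" --pt "0 0 0.3 0 0 0"

```text
t: 11.75
tool_pos: [0.485, 0.1626, 0.1393]
tool_rot: [-3.14, 0.004, 0.002]
contact_force: [-6.8, -0.5, 12.8]
opening: 0.0165
```

Call:
apply_moves --pt "-0.05 0 0.15 0 0 0" --pt "-0.1 0 0.3 0 0 0" --pt "-0.1 0 0.37 0 0 0" --pt "-0.1 0 0.37 0 0 0"

```text
t: 12.15
tool_pos: [0.4849, 0.1626, 0.139]
tool_rot: [-3.14, 0.004, -0.001]
contact_force: [-6.9, -0.4, 14.4]
opening: 0.0169
```

```bash
python3 - <<'E'
from station import ctrl
from h import *
T=ctrl.get_image("scene");W=ctrl.get_image("wrist");o=ctrl.get_obs();print(o["t"],o["tool_pos"],o["tool_rot"],o["contact_force"],o["wrist_torque"])
x,y=208,170;a=cv2.resize(W["color"][y:y+150,x:x+100],(400,600),interpolation=cv2.INTER_CUBIC)
x,y=285,115;b=cv2.resize(T["color"][y:y+75,x:x+50],(400,600),interpolation=cv2.INTER_CUBIC)
cv2.imwrite("pics/p7.png",np.hstack([a,b]))
E
```

```text
12.25 [0.48491901 0.16261526 0.13904937] [-3.14021732e+00  3.55334946e-03 -7.64926713e-04] [-7.74592754 -1.2830815  15.16879023] [-0.0532707   1.29913565 -0.00156887]
```

View pics/p7.png

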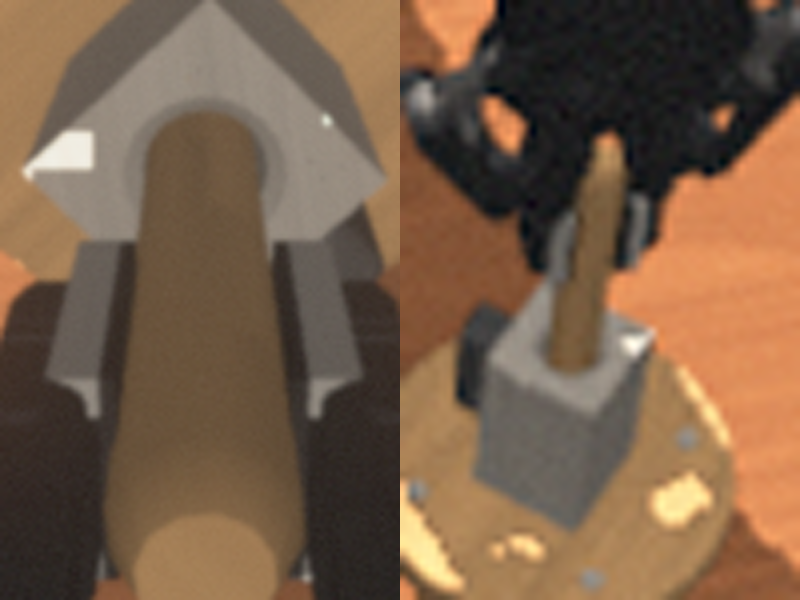

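Call:
apply_moves --pt "-0.1 0 0.2 0 0 0" --pt "-0.2 0 0.35 0 0 0" --pt "-0.25 0 0.42 0 0 0" --pt "-0.25 0 0.42 0 0 0" --pt "-0.25 0 0.42 0 0 0"

```text
t: 12.75
tool_pos: [0.4844, 0.1627, 0.1389]
tool_rot: [-3.14, 0.003, -0.008]
contact_force: [-2.9, -0.8, 15.0]
opening: 0.0164
```

Call:
apply_moves --pt "-0.1 0 0.25 0 0 0" --pt "-0.1 0 0.42 0 0 0" --pt "-0.15 0 0.48 0 0 0" --pt "-0.15 0 0.5 0 0 0" --pt "-0.15 0 0.5 0 0 0"

```text
t: 13.25
tool_pos: [0.4846, 0.1628, 0.1385]
tool_rot: [-3.14, 0.003, -0.013]
contact_force: [-6.9, -1.8, 18.5]
opening: 0.0162
```

Firm on the stop at 18.5 N. Now I'll ease to a light push and open the jaws.

Call:
apply_moves --pt "-0.1 0 0.3 0 0 0" --pt "-0.1 0 0.25 0 0 0" --pt "-0.1 0 0.25 0 0 0"

```text
t: 13.55
tool_pos: [0.4844, 0.1628, 0.1389]
tool_rot: [-3.141, 0.003, -0.016]
contact_force: [-5.2, -0.7, 13.0]
opening: 0.0163
```

Call:
apply_moves --pt "0 0 0.2 0 0 0" --pt "0 0 0.2 0 0 0" --pt "0 0 0.2 0 0 0" --pt "0 0 0.2 0 0 0" --pt "0 0 0.2 0 0 0" --pt "0 0 0.2 0 0 0" --pt "0 0 0.2 0 0 0" --pt "0 0 0.2 0 0 0" --grip 0

```text
t: 14.35
tool_pos: [0.4844, 0.1627, 0.1369]
tool_rot: [-3.141, 0.003, -0.016]
contact_force: [0.8, -1.2, -0.5]
opening: 0.0855
```

```bash
python3 - <<'E'
from station import ctrl
from h import *
T=ctrl.get_image("scene");W=ctrl.get_image("wrist");o=ctrl.get_obs();print(o["t"],o["tool_pos"],o["opening"],o["contact_force"],o["wrist_torque"])
x,y=208,170;a=cv2.resize(W["color"][y:y+150,x:x+100],(400,600),interpolation=cv2.INTER_CUBIC)
x,y=285,115;b=cv2.resize(T["color"][y:y+75,x:x+50],(400,600),interpolation=cv2.INTER_CUBIC)
cv2.imwrite("pics/p8.png",np.hstack([a,b]))
E
```

```text
14.45 [0.48441441 0.16276255 0.13691039] 0.08530930424053566 [ 1.11133898 -0.14731079 -0.06635835] [ 0.01330812 -0.00862876 -0.02507515]
```

View pics/p8.png

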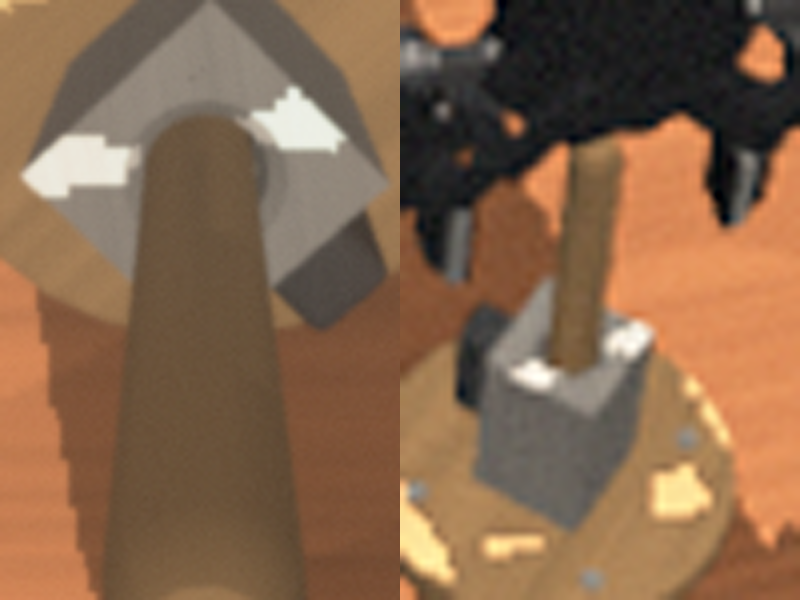

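Released: the post stands by itself between the open jaws. Retreating straight up, then a final look.

Call:
apply_moves --pt "0 0 -1 0 0 0" --pt "0 0 -3 0 0 0" --pt "0 0 -6 0 0 0" --pt "0 0 -9 0 0 0" --pt "0 0 -12 0 0 0" --pt "0 -1 -14 0 0 0" --pt "-2 3 -15 0 0 0" --pt "-5 7 -15 0 0 0" --pt "-8 11 -15 0 0 0" --pt "-10 14 -15 0 0 0" --pt "-10 14 -15 0 0 0" --pt "-10 14 -15 0 0 0"

```text
t: 15.65
tool_pos: [0.3827, 0.0225, 0.2868]
tool_rot: [-3.141, 0.006, -0.02]
contact_force: [0.9, 0.5, -0.4]
opening: 0.0855
```

```bash
python3 - <<'E'
import pickle
from station import ctrl
from h import *
T=ctrl.get_image("scene");W=ctrl.get_image("top");o=ctrl.get_obs();print(o["t"],o["tool_pos"],o["contact_force"])
pickle.dump((W,T),open("p9.pkl","wb"))
cv2.imwrite("pics/s9.png",T["color"]);cv2.imwrite("pics/t9.png",W["color"])
x,y=168,170;a=cv2.resize(W["color"][y:y+75,x:x+50],(400,600),interpolation=cv2.INTER_CUBIC)
x,y=285,115;b=cv2.resize(T["color"][y:y+75,x:x+50],(400,600),interpolation=cv2.INTER_CUBIC)
cv2.imwrite("pics/p9.png",np.hstack([a,b]))
for z in(.18,.19,.195):print(proj(T,[[.4865,.1634,z]]),proj(W,[[.484,.162,z]]))
E
```

```text
15.75 [0.38305624 0.02329419 0.28631465] [ 0.29505499  0.46447101 -0.38903233]
[[308.86959077 137.26897383]] [[199.50584125 207.19988252]]
[[309.24782902 134.76162813]] [[198.91497323 207.07373899]]
[[309.43938626 133.49179297]] [[198.61506595 207.00971224]]
```

View pics/p9.png

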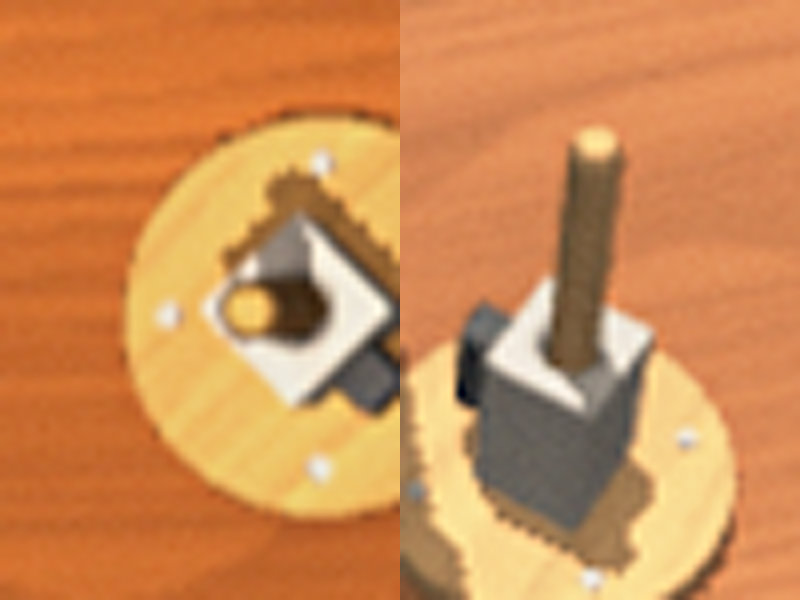

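View pics/s9.png

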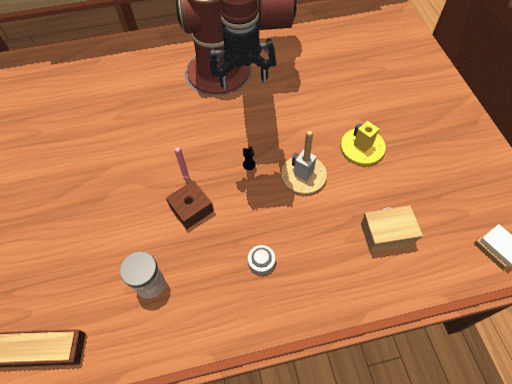

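Final views: the post stands upright in the holder with its top at (309.6,133) in the scene view, against about (309.4,133.7) predicted for fully home. The block is empty, and the rook, buzzer, box, canister, pink post and yellow base are where they were.

```bash
python3 - <<'E'
from station import ctrl
print(ctrl.finish_job())
E
```

```text
the job is handed in; nothing more can be done
None
```

The post is in the steel holder, and I handed the job in at about 15.8 s. I drew it straight up out of the block and carried it to the wood base's holder. Still gripped, I pushed it past the plunger, which took up to 8 N. The click showed as a pull of about −4 N. I then pressed on the stop to 18.5 N, eased to 13 N, let go and backed away.

- **Seating:** the top sits where a fully seated post should be, about 0.193 m up, to within 1 px in the scene view. Depth is judged from the force and this view, as the stop can't be seen.
- **Uprightness:** the top view put the post's tip about 1.5 px from where I expected, roughly 2–3 mm. That is about the limit of the calibration and my pixel readings, so a small lean within the bore clearance can't be ruled out.
- **Side load:** while pressing there was a sideways force of up to about 8 N on the bore wall. I eased part of it, but it was still about 5 N just before release.
- **Other things:** by eye, the bystanders and look-alikes were where they had been in the first picture, and nothing was touching the robot.

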